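Index the painting carousel and load the wheel

TASK

The painting carousel has been left between two stops. Push it gently round, anticlockwise seen from above, until the spring bolt at its far side drops fully into the next slot, without forcing it on against the stop; then slip the loose grey wheel over the bare spindle, fully down and flat on its collar. Let go, leave the carousel latched, and do not knock over or shift the other things on the bench.

Things in the scene. Friction and masses are not known exactly. Their poses are not given: they have to be found in the camera images.
- stand: Fixed grey stand of the carousel, a 200 x 200 x 18 mm foot under the disc. Origin on the turning axis at bench height; x points from the robot's side to the latch side, z up.
- carousel: Aluminium disc, 300 mm across, top 52 mm above the bench, turning about a vertical axis through its origin (40 mm above the bench). Six upright steel spindles, 98 mm from the axis, 60 degrees apart, 12 mm thick, tips 114 mm above the bench, tapered over the last 6 mm. The spindle on the disc's -x side is bare; five carry grey parts up to 42 mm wide. A push of about 4 N at a spindle turns it.
- axis (a point): Centre of the disc's top face. Rim track, 126 to 150 mm from here, 60 mm above the bench; six stop blocks on it reach 68 mm. The bolt rides on the track. Before each slot it must climb a rounded rib: the push at a spindle jumps to about 10 N, eases over the next 8 mm, then the bolt drops. Right behind the slot is a firm stop it cannot pass. Over 25 N from the robot on the disc spoils the latch.
- spindle (a point): On the bare spindle's axis, 78 mm above the bench: the wheel's centre when fully down on the 22 mm wide collar (collar top 64 mm). Latched, it is on the stand's -x side. The latch bracket is clamped up to 0.2 rad either way of the stand's +x direction, unmeasured, so find the latched angle by feel or by watching the bolt; it lies 0.25 to 0.9 rad of turning ahead of the start.
- bolt (a joint): Vertical spring bolt with a black knob (top about 160 mm up) in a dark steel bracket, 106 mm high, over the disc's far rim, 138 mm from the axis. Height of the bolt in m: 0 = fully down in a slot (latched), 0.006 = riding on the track, about 0.008 = on top of the rib. The slot leaves about 2 mm of play. It also stops the disc turning back past the stop behind it.
- wheel_center (a point): Centre (half-way up) of the loose grey resin wheel, a plain ring 46 mm across, 28 mm high, with a 15.6 mm bore, lying flat on the bench on the robot's right; about 60 g.
- thinner: Upright clear bottle, 56 mm across and 130 mm high; bystander. Origin at the centre of its foot.
- paint_jar: Small glass jar, 38 mm across and 45 mm high, near the wheel; bystander. Origin at the centre of its foot.
- sander: Aluminium hand sander bar, 190 x 45 x 30 mm, lying to the left; bystander. Origin at the centre of its underside.
- putty_pot: Grey pot, 48 mm across and 30 mm high; bystander. Origin at the centre of its foot.
- knife: Small screwdriver, 140 mm long, lying to the right; bystander. Origin at the middle of its underside.

How it is judged (in metres and radians):
On the way, in this order (a step that is already met when the one before it is completed fails the run):
1. the carousel is latched at the next stop (bolt within 1.5 mm of fully down, bare spindle on the robot's side) before the wheel is loaded (value of joint bolt below 0.0015 m and x of spindle in the frame of stand below -0.08 m and distance between wheel_center and spindle above 0.05 m), for 0.3 s.
2. the wheel is fully down on the bare spindle (horizontal distance between wheel_center and spindle below 0.004 m and z of wheel_center in the frame of spindle between -0.003 and 0.003 m), for 0.2 s.
At the end, for the whole second after the job is handed in: The bolt is within 1.5 mm of fully down in the slot with the bare spindle on the robot's side, and the wheel lies flat (within 7 degrees) on that spindle's collar, within 3 mm in height and 4 mm sideways of fully home (all of step 2 and value of joint bolt below 0.0015 m and x of spindle in the frame of stand below -0.08 m and angle between wheel_center's own z axis and vertical below 0.12 rad); the robot touches nothing.
It fails at once if the robot presses on the carousel with more than 25 N (contact force between carousel and the fingers above 25 N or contact force between carousel and the arm above 25 N).
It fails at once if a bystander is shifted by more than 20 mm or knocked over (distance of any of thinner, paint_jar, sander, putty_pot, knife from where it was at the start of the episode above 0.02 m or angle between any of thinner, paint_jar, putty_pot's own z axis and vertical above 0.5 rad).
It also fails if it takes over 72 s, if anything falls off the work surface, if the arm or the gripper's body presses on something with over 40 N, if the wrist force passes 120 N, or if a joint passes its speed limit or range.

ROBOT

A 6-joint arm with a two-finger parallel gripper is mounted at the origin on the work surface. World frame = base frame: x ahead of the robot, y to its left, z up, the work surface at z = 0. Lengths are in m, angles in degrees, forces in N, time in s.
With the tool pointing down it reaches from about 0.425 to 1.125 m from the base axis. Payload 14.9 kg.
Tool frame: the origin (TCP) lies between the finger pads; the fingertips stand 17 mm ahead of it and the grasp point (between the pads) lies 2 mm behind it; z points along the fingers, y is the line along which they close (so a half turn about z gives the same grasp; the last joint's range is limited). The gripper opens to 91 mm and grips with 3 to 60 N. Pads are 32 mm wide; open, the fingers measure 118 mm over their backs; the gripper's body (76 mm by 178 mm) begins 60 mm behind the grasp point.
Start: joints at [-73.184, 21.709, 99.362, -0, 58.929, -1.908], TCP at [0.225, -0.663, 0.208] pointing down, gripper open.
Joint ranges: [-158.91, 158.91], [-42.39, 125.64], [0.06, 152.35], [-60.88, 240.88], [17.5, 164.5], [-176.32, 176.32]. Speed limits (degrees/s): [108.29, 108.29, 136.94, 180, 180, 180].

INTERFACE

Orientations are given as [roll, pitch, yaw] about the fixed x, y, z axes, in that order (R = Rz(yaw) Ry(pitch) Rx(roll)).
In Python, from rig import observe, get_image, finish_job, spot_in gives the robot as it stands.
- The arm moves only by the tool jog_arm, never from a script. Its argument "rows" is one flat list of numbers, 6 for each row, row after row: the shift along the tool's x, y, z in m, then the turn, a rotation vector about the tool's x, y, z in rad. A call has 1 to 20 rows; each row shifts and turns the commanded pose from where the row before left it, along the tool's axes as they then stand; what a row does not reach is not made up. A row lasts 1/8 s, in which the tool goes at most 62.5 mm and 10.7 degrees, less where a joint would pass 70% of its speed; a pose out of reach is approached as far as the arm can. A call is refused whole if a number of a shift passes 0.0625 or a number of a turn 0.188, either way. A call with a gripper value outside its range is refused whole. "gripper" is the closure in counts, from 0 (fully open) to 255 (shut), set as the call begins (left out, the last holds). The fingers move at their own pace and stop on an object; "grip_force" is the grip in N (left out, the last holds). Time passes only in rows, so rows that do not move let the fingers close. It gives the time, the measured TCP pose, the force and the opening at its end, in the units of the state.
- observe(): the state, without advancing time (a new reading comes with each control period).
- get_image(name): name is "scene" or "top" or "wrist"; returns a dict with "frame" (480x640x3 uint8, red, green, blue), "K" (3x3 intrinsics, pixels), "T" (4x4, takes a point from camera to world coordinates). Camera axes: x right, y down, z forward; pixel columns grow to the right and rows downward; lengths in m; the calibration is good to about 2 mm. A picture is of the moment at which its call begins. There is no depth.
- finish_job(): hands the job in, once; it reports no verdict.
Trained networks look in a picture, given as the dict that the camera call returned (one of the last four; its "shot" number tells which), for a name from the list of things; names that differ only in an ending like _2 or _b are one class to them, and where a whole thing is asked for, a point or a joint stands for the part that bears it (a point fixed in the world has none). Each returns a list of dicts, best first, with "p" (0 to 1); they miss things now and then, are a little off and sometimes report something else, mostly with a low value. They report only what shows in the picture. A call takes as long as a camera call.
- spot_in(picture, query): "pixel" ([row, column] in pixels, amid what is visible of it).
The state is a dict: "time_s": time; "joints": joint angles; "joint_vel": joint speeds; "tau": joint torques, N m; "eef_pos": TCP position; "tool_rot": TCP orientation; "wrist_force": force on the tool from outside, world axes, zero at the start; "moment": the same for the moment, N m; "grip_width": finger opening in m.
Only numpy, scipy, OpenCV 4.12 (cv2) and the standard library are available. Lean on these libraries where they do the work, as an engineer would, in place of code of your own. Each camera call takes 0.05 s, during which the arm holds its last target. There are 200 camera calls.

## Working session

There is one attempt and no reset: what is moved stays moved. The work goes in short steps, Python scripts to look and compute and a tool call to move; the robot and the scene stay as the last step left them, time stands still between calls to the robot, and variables do not carry over. Pictures are saved under pics/ and viewed, on a budget of 10 in all, crops included, one or two more only if the job needs it, and the job is handed in when it is done.

Besides the shell and the picture viewer there is one more tool, called by a JSON object that holds its "op" and its "data". jog_arm: Moves the arm, as the interface text tells. Its arguments: {"type":"object","properties":{"rows":{"type":"array","items":{"type":"number"}},"gripper":{"type":"number"},"grip_force":{"type":"number"}},"required":["rows"]}

```bash
mkdir -p pics
cat > h.py <<'E'
import numpy as np, cv2
from rig import observe, get_image, finish_job, spot_in
def ray(pic,px,z):
    K,T=np.array(pic["K"]),np.array(pic["T"])
    d=T[:3,:3]@np.linalg.solve(K,[px[1],px[0],1.]); o=T[:3,3]
    return o+d*(z-o[2])/d[2]
def proj(pic,p):
    K,T=np.array(pic["K"]),np.array(pic["T"])
    c=K@(T[:3,:3].T@(np.array(p)-T[:3,3])); return (c[:2]/c[2])[::-1]
def save(pic,n,crop=None,s=1):
    f=pic["frame"][:,:,::-1]
    if crop: f=f[crop[0]:crop[1],crop[2]:crop[3]]
    cv2.imwrite("pics/"+n,cv2.resize(f,None,fx=s,fy=s,interpolation=cv2.INTER_CUBIC))
E
python3 - <<'E'
from h import *
np.set_printoptions(precision=4,suppress=True)
print(observe())
H=dict(stand=.02,carousel=.05,axis=.052,spindle=.078,bolt=.16,wheel_center=.014,thinner=.06,paint_jar=.02,sander=.015,putty_pot=.015,knife=.01)
for c in("top","scene"):
    p=get_image(c); save(p,c+"0.png"); print(c,np.array(p["T"])[:3],p["K"][0])
    for q,z in H.items():
        for r in spot_in(p,q)[:2]: print(q,round(r["p"],2),np.round(r["pixel"]),ray(p,r["pixel"],z))
E
```

```text
{'time_s': 0.0, 'joints': array([-73.1836,  21.737 ,  99.3947,   0.0008,  58.9277,  -1.9089]), 'joint_vel': array([-0.0101,  0.092 , -0.0587, -0.0363,  0.0364, -0.0743]), 'tau': array([  0.0013, -76.3715, -43.4374,   0.0652,   0.0424,  -0.0001]), 'eef_pos': array([ 0.2246, -0.6626,  0.2074]), 'tool_rot': array([-179.9405,   -0.0027,   18.7248]), 'wrist_force': array([-0.4892,  0.4925,  0.6632]), 'moment': array([ 0.0062, -0.0177, -0.015 ]), 'grip_width': 0.09097436225568188}
top [[ 0.0239 -0.9933  0.1134  0.4418]
 [-0.9997 -0.0243 -0.0028 -0.0294]
 [ 0.0055 -0.1133 -0.9936  1.0189]] [477.4142   0.     318.1875]
stand 0.82 [200. 270.] [0.6312 0.0713 0.02  ]
carousel 0.87 [202. 267.] [0.6204 0.0747 0.05  ]
axis 0.62 [201. 267.] [0.6218 0.0754 0.052 ]
axis 0.48 [337. 183.] [0.3432 0.2308 0.052 ]
spindle 0.86 [205. 270.] [0.6095 0.0655 0.078 ]
bolt 0.73 [118. 280.] [0.7603 0.0444 0.16  ]
bolt 0.41 [202. 270.] [0.601  0.0572 0.16  ]
wheel_center 0.7 [280. 426.] [ 0.4699 -0.2611  0.014 ]
thinner 0.8 [210. 438.] [ 0.6117 -0.2748  0.06  ]
thinner 0.37 [201. 267.] [0.621  0.0731 0.06  ]
paint_jar 0.82 [331. 390.] [ 0.3624 -0.1849  0.02  ]
sander 0.88 [286. 141.] [0.4424 0.335  0.015 ]
putty_pot 0.91 [339. 181.] [0.3364 0.2464 0.015 ]
knife 0.61 [361. 492.] [ 0.3058 -0.3976  0.01  ]
scene [[ 0.64    0.6536 -0.4039  1.0159]
 [ 0.7683 -0.5485  0.3299 -0.4007]
 [-0.0059 -0.5214 -0.8533  1.0477]] [492.0187   0.     316.5896]
stand 0.58 [236. 366.] [0.6169 0.0795 0.02  ]
carousel 0.95 [238. 363.] [0.6283 0.057  0.05  ]
spindle 0.71 [236. 367.] [0.6414 0.0531 0.078 ]
bolt 0.65 [264. 405.] [0.7712 0.0292 0.16  ]
wheel_center 0.84 [278. 216.] [ 0.4751 -0.2622  0.014 ]
thinner 0.63 [324. 240.] [ 0.6204 -0.2907  0.06  ]
paint_jar 0.6 [227. 218.] [ 0.3641 -0.1812  0.02  ]
sander 0.64 [149. 393.] [0.4595 0.3269 0.015 ]
putty_pot 0.82 [140. 339.] [0.3411 0.2332 0.015 ]
knife 0.76 [266. 133.] [ 0.3181 -0.3962  0.01  ]
```

Run:
```python
import cv2
f=cv2.imread("pics/top0.png")
cv2.imwrite("pics/top0c.png",cv2.resize(f[90:360,130:480],(800,617),interpolation=cv2.INTER_CUBIC)[:600])
```

```text
(no output)
```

View pics/top0c.png

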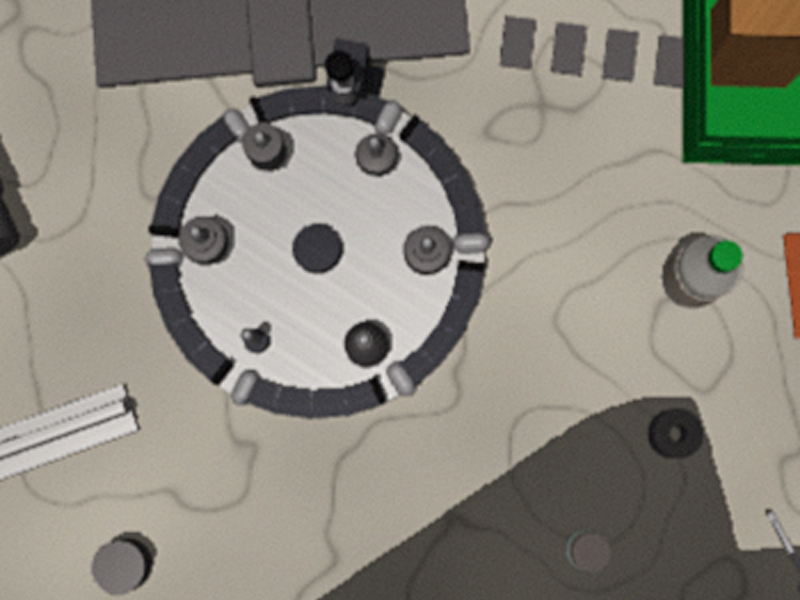

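View pics/scene0.png

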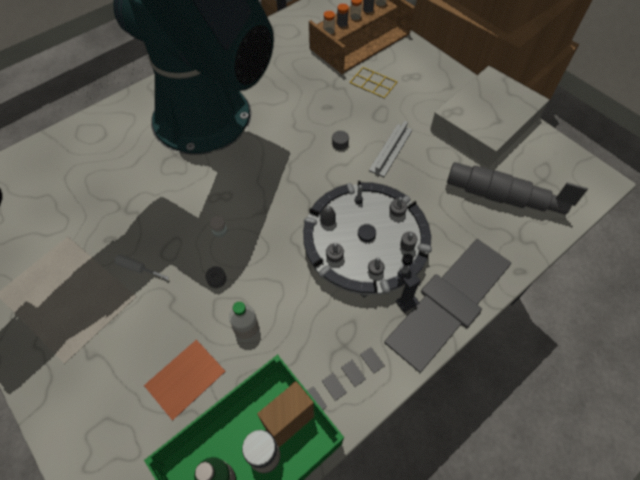

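The top view (x up, y left) shows the disc centred at crop (318,248), the knob at (340,65), and the bare spindle's collar at (258,340) with its tip near (247,333). The next rib and slot are at about (400,122), and the wheel at (676,433) is clear of the jar (590,552) and the bottle (705,265). Next I'll refine the axis and spindle angle.

Run:
```python
from h import *
np.set_printoptions(precision=4,suppress=True)
p=get_image("top")
def rect(z,c,h,s):  # s px/m, up=+x left=+y
    W=np.array([[c[0]+h,c[1]+h,z],[c[0]+h,c[1]-h,z],[c[0]-h,c[1]-h,z],[c[0]-h,c[1]+h,z]])
    src=np.float32([proj(p,w)[::-1] for w in W]); n=2*h*s
    return cv2.warpPerspective(p["frame"][:,:,::-1].copy(),cv2.getPerspectiveTransform(src,np.float32([[0,0],[n,0],[n,n],[0,n]])),(int(n),int(n)),flags=cv2.INTER_CUBIC)
c=np.array([.622,.073])
im=rect(.06,c,.2,2000); g=cv2.GaussianBlur(cv2.cvtColor(im,cv2.COLOR_BGR2GRAY),(9,9),2)
for r in((290,310),(242,262)):
    h=cv2.HoughCircles(g,cv2.HOUGH_GRADIENT_ALT,1,50,param1=100,param2=.5,minRadius=r[0],maxRadius=r[1])
    if h is not None:
        for x,y,rr in h[0][:,:3]: print("circle",x,y,rr/2000,c+[(400-y)/2000,(400-x)/2000])
cv2.imwrite("pics/rim.png",im[50:650,100:700])
# wheel: rectified at 0.028
im2=rect(.028,(.472,-.262),.05,4000); g=cv2.GaussianBlur(cv2.cvtColor(im2,cv2.COLOR_BGR2GRAY),(9,9),2)
h=cv2.HoughCircles(g,cv2.HOUGH_GRADIENT_ALT,1,50,param1=60,param2=.3,minRadius=80,maxRadius=105)
if h is not None:
    for x,y,rr in h[0][:,:3]: print("wheel",rr/4000,.472+(200-y)/4000,-.262+(200-x)/4000)
for q,z in(("wheel_center",.014),("spindle",.09)):
    print(q,[(r["p"],ray(p,r["pixel"],z)) for r in spot_in(p,q)[:3]])
```

```text
circle 400.0 398.0 0.15001933 [0.623 0.073]
circle 396.0 397.0 0.12611385 [0.6235 0.075 ]
wheel_center [(0.88, array([ 0.4682, -0.2628,  0.014 ])), (0.68, array([0.4395, 0.3352, 0.014 ]))]
spindle [(0.57, array([0.6176, 0.0698, 0.09  ]))]
```

View pics/rim.png

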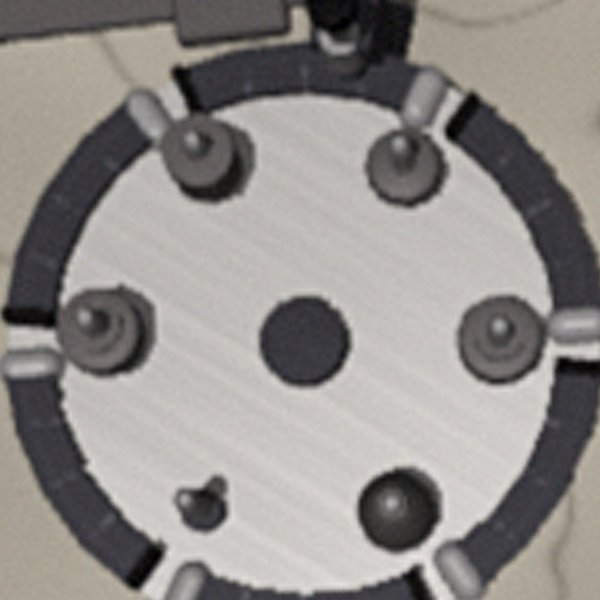

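The picture shows the rim's slots (gap at (443,105) between rib and black stop) lined up with the spindles. The bare collar is at (205,507), so about 0.36 rad of turning is left. Now I'll move above the push side of the spindle with the fingers shut.

{"op": "jog_arm", "data": {"rows": [0,0,0,0,0,0.135,0,0,0,0,0,0.135,0,0,0,0,0,0.135,0,0,0,0,0,0.135,0,0,0,0,0,0.135,0.0017,-0.0585,0,0,0,0,0.0017,-0.0585,0,0,0,0,0.0017,-0.0585,0,0,0,0,0.0017,-0.0585,0,0,0,0,0.0017,-0.0585,0,0,0,0,0.0017,-0.0585,0,0,0,0,0.0017,-0.0585,0,0,0,0,0.0017,-0.0585,0,0,0,0,0.0017,-0.0585,0,0,0,0,0.0017,-0.0585,0,0,0,0,0.0017,-0.0585,0,0,0,0,0.0017,-0.0585,0,0,0,0,0.0017,-0.0585,0,0,0,0,0.0017,-0.0585,0,0,0,0,0.0017,-0.0585,0,0,0,0], "gripper": 255, "grip_force": 20}}

```text
time_s: 3.85
eef_pos: [0.5486, 0.1553, 0.2083]
tool_rot: [-180.0, -0.0, -19.9]
wrist_force: [0.7, -0.6, 1.0]
grip_width: 0.0006
```

Run:
```python
from h import *
np.set_printoptions(precision=4,suppress=True)
w=get_image("wrist"); save(w,"w1.png"); print(np.array(w["T"])[:3],w["K"]); print(observe()["eef_pos"])
for n,q in dict(tip=(.539,.1236,.114),collar=(.539,.1236,.064),tcp=(.5486,.1535,.075)).items(): print(n,proj(w,q))
print(spot_in(w,"spindle"),spot_in(w,"bolt"))
```

```text
[[-0.3414 -0.9137 -0.2206  0.6101]
 [-0.9399  0.3319  0.0802  0.1322]
 [-0.0001  0.2347 -0.9721  0.3845]] [[389.0982   0.     317.9758]
 [  0.     389.0982 246.8252]
 [  0.       0.       1.    ]]
[0.5509 0.1598 0.2087]
tip [244.8673 363.2408]
collar [231.1728 356.509 ]
tcp [235.2535 319.1489]
[{'pixel': [121.7, 383.5], 'p': 0.64}] []
```

View pics/w1.png

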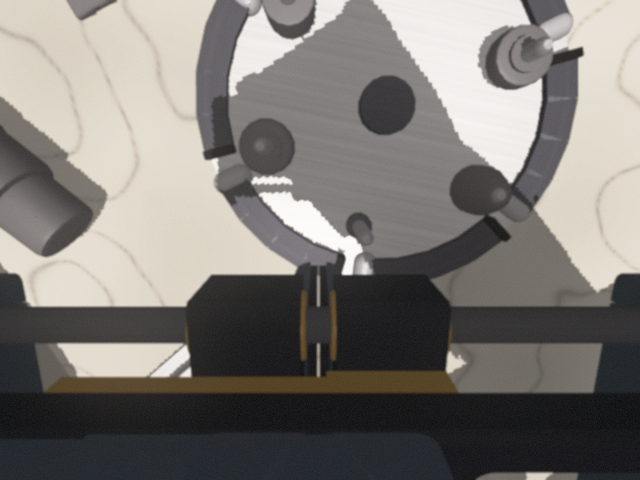

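The wrist view shows the bare spindle's collar at about (357,222) and tip at (365,243), close to my prediction, with the fingers beside it. Next I'll descend and approach.

{"op": "jog_arm", "data": {"rows": [0,0,0.03,0,0,0,0,0,0.03,0,0,0,0,0,0.03,0,0,0,0,0,0.024,0,0,0,0,0,0,0,0,0,0,0.003,0,0,0,0,0,0.003,0,0,0,0,0,0.003,0,0,0,0,0,0.003,0,0,0,0]}}

```text
time_s: 5.12
eef_pos: [0.5441, 0.1417, 0.0944]
tool_rot: [-180.0, -0.0, -20.0]
wrist_force: [-0.1, -0.4, 0.4]
grip_width: 0.0005
```

{"op": "jog_arm", "data": {"rows": [0,0.001,0,0,0,0,0,0.001,0,0,0,0,0,0.001,0,0,0,0,0,0.001,0,0,0,0,0,0.001,0,0,0,0,0,0.001,0,0,0,0]}}

```text
time_s: 5.88
eef_pos: [0.5422, 0.1367, 0.0941]
tool_rot: [-179.9, -0.0, -20.0]
wrist_force: [1.3, 10.7, -1.9]
grip_width: 0.0005
```

{"op": "jog_arm", "data": {"rows": [0,0.0005,0,0,0,0,0,0.0005,0,0,0,0]}}

```text
time_s: 6.12
eef_pos: [0.5419, 0.1361, 0.0941]
tool_rot: [-179.9, -0.0, -20.0]
wrist_force: [0.8, 11.0, -2.9]
grip_width: 0.0006
```

Run:
```python
from h import *
np.set_printoptions(precision=4,suppress=True)
for i in range(4):
    o=observe(); print(o["wrist_force"],o["moment"],o["eef_pos"]); p=get_image("top")
f=cv2.imread("pics/top0.png"); a=f[95:295,180:350]; b=p["frame"][95:295,180:350,::-1]
cv2.imwrite("pics/t2.png",cv2.resize(np.hstack([a,b]),None,fx=2.35,fy=2.9,interpolation=cv2.INTER_CUBIC))
```

```text
[ 0.776  11.0164 -2.905 ] [ 2.0498 -0.0818  0.0176] [0.5419 0.1361 0.0941]
[ 1.3224 10.1656 -2.8267] [ 1.7645 -0.0601  0.0117] [0.5418 0.1361 0.0941]
[ 1.1873  9.55   -1.9727] [ 1.7039 -0.1281  0.0094] [0.5418 0.136  0.0941]
[ 0.683   9.6171 -2.1689] [ 1.7224 -0.0549  0.0233] [0.5418 0.1361 0.0941]
```

View pics/t2.png

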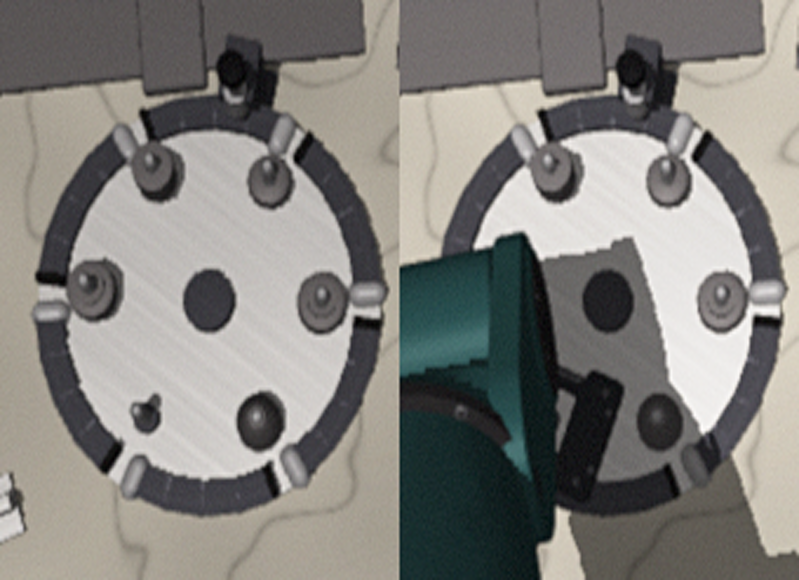

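The right half of this picture (now) against the left (start) shows almost no disc motion, with the rib at (682,130) against (283,128). I'll measure the turn numerically from the rim.

```bash
cat >> h.py <<'E'
AX=np.array([.623,.0738])
def strip(pic_frame,pic,z=.06):
    th=np.radians(np.arange(-100,60,.1)); r=np.arange(.128,.149,.001)
    P=np.stack([AX[0]+r[:,None]*np.cos(th),AX[1]+r[:,None]*np.sin(th)],-1)
    uv=np.array([[proj(pic,(x,y,z)) for x,y in row] for row in P]).astype(np.float32)
    g=cv2.cvtColor(pic_frame,cv2.COLOR_RGB2GRAY)
    return cv2.remap(g,uv[...,1].copy(),uv[...,0].copy(),cv2.INTER_CUBIC).astype(float)
def turn(pic):
    f0=cv2.imread("pics/top0.png")[:,:,::-1].copy()
    # window 1: -90..-20 deg of the old strip (right side), shifted anticlockwise
    a=cv2.GaussianBlur(strip(f0,pic).mean(0)[None],(0,0),8)[0]; b=cv2.GaussianBlur(strip(pic["frame"],pic).mean(0)[None],(0,0),8)[0]
    a,b=np.gradient(a),np.gradient(b)
    w=slice(50,600)  # -95..-40 deg: block at about -86 and -30..
    best=max(((np.corrcoef(a[w],b[50+k:600+k])[0,1],k) for k in range(-30,350)))
    return best[0],np.radians(best[1]*.1)
E
python3 - <<'E'
from h import *
p=get_image("top"); print(turn(p)); o=observe(); print(o["wrist_force"],o["eef_pos"])
E
```

```text
(np.float64(0.9963232839982223), np.float64(0.008726646259971648))
[-0.19832401  9.82410957 -2.64215712] [0.54178009 0.13604318 0.09409368]
```

{"op": "jog_arm", "data": {"rows": [0,0.0005,0,0,0,0,0,0.0005,0,0,0,0,0,0.0005,0,0,0,0]}}

```text
time_s: 6.75
eef_pos: [0.5411, 0.1348, 0.0941]
tool_rot: [-179.9, 0.0, -20.0]
wrist_force: [-1.2, 12.6, -1.2]
grip_width: 0.0004
```

Run:
```python
from h import *
p=get_image("top"); print(turn(p)); o=observe(); print(o["wrist_force"],o["eef_pos"],o["joints"])
```

```text
(np.float64(0.9946527664200451), np.float64(0.022689280275926284))
[-1.01797082  9.39891848 -0.75926295] [0.54105759 0.13474849 0.09407068] [1.15517437e+01 1.87200425e+01 1.18449939e+02 1.13818803e-01
 4.28049011e+01 1.21446507e+02]
```

{"op": "jog_arm", "data": {"rows": [0,0.0006,0,0,0,0,0,0.0006,0,0,0,0,0,0.0006,0,0,0,0,0,0.0006,0,0,0,0,0,0.0006,0,0,0,0,0,0.0006,0,0,0,0,0,0.0006,0,0,0,0,0,0.0006,0,0,0,0]}}

```text
time_s: 7.8
eef_pos: [0.5389, 0.1304, 0.094]
tool_rot: [-179.9, 0.1, -20.0]
wrist_force: [-5.5, 14.2, 2.0]
grip_width: 0.0007
```

Run:
```python
from h import *
for i in range(2):
    p=get_image("top"); print(turn(p)); o=observe(); print(o["wrist_force"],o["moment"],o["eef_pos"])
save(p,"t3.png",(80,330,150,450),2.4)
w=get_image("wrist"); save(w,"w3.png",(0,300,100,600),1.6)
```

```text
(np.float64(0.9944955504561848), np.float64(0.07155849933176751))
[-4.1711385  12.15937111  0.90500169] [ 2.12123787  0.72724211 -0.07085587] [0.53880216 0.1303413  0.09393773]
(np.float64(0.9953324781673824), np.float64(0.07330382858376185))
[-3.61607212 10.75363773  1.84149763] [ 2.04076307  0.74815711 -0.02319627] [0.53882115 0.13028358 0.09395902]
```

View pics/w3.png

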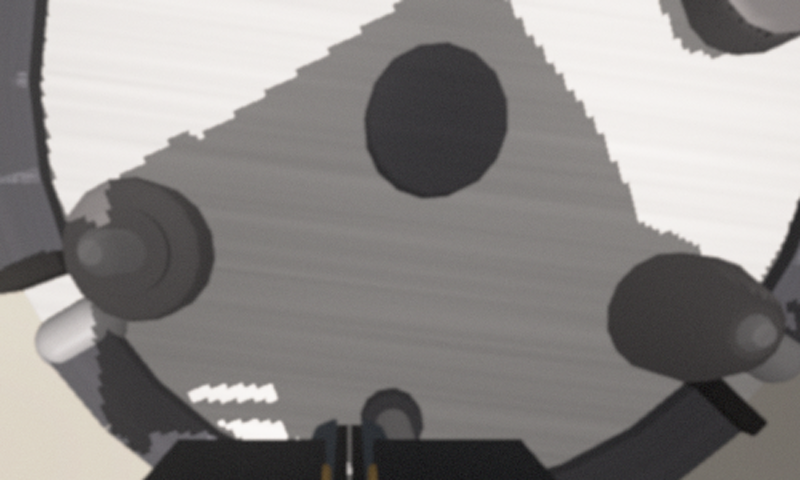

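The wrist view shows only the spindle (crop (392,420)) against the fingers, and the disc follows with 0.073 rad of turn. Much of the force is friction from sliding along the finger face, so I'll follow the arc.

{"op": "jog_arm", "data": {"rows": [-0.0003,0.0003,0,0,0,0,-0.0003,0.0006,0,0,0,0,-0.0001,0.0006,0,0,0,0,-0.0001,0.0006,0,0,0,0,-0.0001,0.0006,0,0,0,0,-0.0001,0.0006,0,0,0,0,-0.0001,0.0006,0,0,0,0,-0.0001,0.0006,0,0,0,0,-0.0001,0.0006,0,0,0,0,0,0.0006,0,0,0,0]}}

```text
time_s: 9.2
eef_pos: [0.5361, 0.1254, 0.094]
tool_rot: [-179.9, 0.0, -20.0]
wrist_force: [-0.7, 11.4, -0.8]
grip_width: 0.0005
```

Run:
```python
from h import *
p=get_image("top"); print(turn(p)); o=observe(); print(o["wrist_force"],o["moment"],o["eef_pos"])
```

```text
(np.float64(0.99415733028491), np.float64(0.1291543646475804))
[-2.0549135  10.06459287 -1.08399147] [1.7972997  0.37878828 0.0159216 ] [0.53602419 0.12526546 0.09399422]
```

{"op": "jog_arm", "data": {"rows": [-0.0001,0.0006,0,0,0,0,-0.0001,0.0006,0,0,0,0,-0.0001,0.0006,0,0,0,0,0,0.0006,0,0,0,0,0,0.0006,0,0,0,0,0,0.0006,0,0,0,0,0,0.0006,0,0,0,0,0,0.0006,0,0,0,0,0,0.0006,0,0,0,0,0,0.0006,0,0,0,0]}}

```text
time_s: 10.5
eef_pos: [0.5336, 0.1198, 0.094]
tool_rot: [-179.9, 0.1, -20.0]
wrist_force: [-2.2, 11.0, -0.1]
grip_width: 0.0003
```

Run:
```python
from h import *
p=get_image("top"); print(turn(p)); o=observe(); print(o["wrist_force"],o["moment"],o["eef_pos"])
save(p,"t4.png",(80,280,170,400),3)
```

```text
(np.float64(0.9928141131828421), np.float64(0.19198621771937624))
[-1.6399773  10.03427899  0.91775023] [1.95652898 0.48546607 0.01441274] [0.53355263 0.11970818 0.09397483]
```

{"op": "jog_arm", "data": {"rows": [0,0.0006,0,0,0,0,0,0.0006,0,0,0,0,0,0.0006,0,0,0,0,0,0.0006,0,0,0,0,0,0.0006,0,0,0,0]}}

```text
time_s: 11.18
eef_pos: [0.5325, 0.117, 0.094]
tool_rot: [-179.9, 0.1, -20.0]
wrist_force: [-3.1, 12.3, 1.4]
grip_width: 0.0007
```

{"op": "jog_arm", "data": {"rows": [0,0.0006,0,0,0,0,0,0.0006,0,0,0,0,0,0.0006,0,0,0,0]}}

```text
time_s: 11.55
eef_pos: [0.5321, 0.1158, 0.094]
tool_rot: [-179.9, 0.1, -20.0]
wrist_force: [-2.5, 17.9, -1.4]
grip_width: 0.0007
```

Run:
```python
from h import *
p=get_image("top"); print(turn(p)); o=observe(); print(o["wrist_force"],o["eef_pos"])
save(p,"t4.png",(80,280,170,400),3)
```

```text
(np.float64(0.9930516676634323), np.float64(0.23212879051524585))
[-3.2389327  16.19601923  0.6231002 ] [0.53207186 0.11574237 0.09403536]
```

View pics/t4.png

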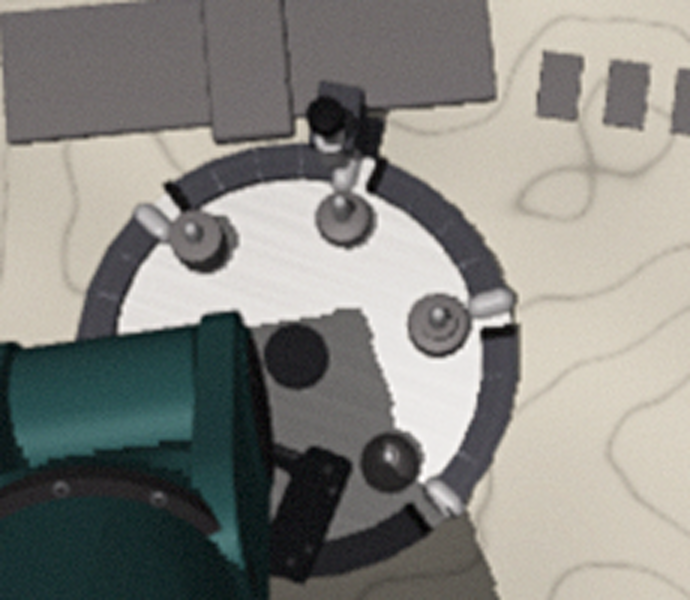

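The bolt foot is now on the rib (crop (345,165)), the force has risen to about 17 N and the turn is 0.232 rad. I'll creep on in small steps and relieve the sideways friction.

{"op": "jog_arm", "data": {"rows": [-0.0003,0.0002,0,0,0,0,-0.0003,0.0002,0,0,0,0,0,0.0003,0,0,0,0]}}

```text
time_s: 11.98
eef_pos: [0.5318, 0.1154, 0.0941]
tool_rot: [-179.9, -0.0, -20.0]
wrist_force: [0.0, 18.1, -3.9]
grip_width: 0.0007
```

{"op": "jog_arm", "data": {"rows": [-0.0002,0.0003,0,0,0,0,-0.0002,0.0003,0,0,0,0]}}

```text
time_s: 12.22
eef_pos: [0.5316, 0.1149, 0.0942]
tool_rot: [-179.9, -0.0, -20.0]
wrist_force: [3.3, 15.7, -3.5]
grip_width: 0.0003
```

Run:
```python
from h import *
p=get_image("top"); print(turn(p)); o=observe(); print(o["wrist_force"],o["eef_pos"])
```

```text
(np.float64(0.9941760063439904), np.float64(0.2426007660272118))
[ 1.90009131 16.04890419 -5.08651306] [0.53149085 0.11480816 0.09417921]
```

{"op": "jog_arm", "data": {"rows": [0,0.0004,0,0,0,0,0,0.0004,0,0,0,0,0,0.0004,0,0,0,0]}}

```text
time_s: 12.65
eef_pos: [0.531, 0.1135, 0.0942]
tool_rot: [-179.9, -0.0, -20.0]
wrist_force: [2.5, 12.5, -3.5]
grip_width: 0.0006
```

{"op": "jog_arm", "data": {"rows": [0,0.0004,0,0,0,0,0,0.0004,0,0,0,0,0,0.0004,0,0,0,0]}}

```text
time_s: 13.02
eef_pos: [0.5305, 0.1121, 0.0941]
tool_rot: [-179.9, -0.0, -20.0]
wrist_force: [0.6, 9.8, -3.3]
grip_width: 0.0004
```

Run:
```python
from h import *
p=get_image("top"); print(turn(p)); o=observe(); print(o["wrist_force"],o["eef_pos"])
```

```text
(np.float64(0.9952409691392632), np.float64(0.27401669256310973))
[ 1.01897552  8.45436377 -2.48910416] [0.53044424 0.11204831 0.09411919]
```

{"op": "jog_arm", "data": {"rows": [0,0.0004,0,0,0,0,0,0.0004,0,0,0,0,0,0.0004,0,0,0,0]}}

```text
time_s: 13.45
eef_pos: [0.5301, 0.1108, 0.0941]
tool_rot: [-179.9, -0.0, -20.0]
wrist_force: [1.5, 7.8, -2.8]
grip_width: 0.0004
```

```bash
cat >> h.py <<'E'
def knob():
    "knob height change vs start (m), from the scene camera"
    p=get_image("scene"); a=cv2.imread("pics/scene0.png",0).astype(np.float32); b=cv2.cvtColor(p["frame"],cv2.COLOR_RGB2GRAY).astype(np.float32)
    B=np.array([.760,.048]); q=[proj(p,(*B,z)) for z in(.125,.16)]
    y,x=np.mean(q,0).round().astype(int); s=np.s_[y-14:y+12,x-9:x+10]
    t=a[s]; up=8; T=cv2.resize(t,None,fx=up,fy=up,interpolation=cv2.INTER_CUBIC)
    S=cv2.resize(b[y-20:y+18,x-15:x+16],None,fx=up,fy=up,interpolation=cv2.INTER_CUBIC)
    m=cv2.matchTemplate(S,T,cv2.TM_CCOEFF_NORMED); _,v,_,l=cv2.minMaxLoc(m)
    d=np.array([l[1]/up-6,l[0]/up-6]); perm=(proj(p,(*B,.16))-proj(p,(*B,.15)))/.01
    return v,d,(d@perm)/(perm@perm)
E
python3 - <<'E'
from h import *
p=get_image("top"); print(turn(p),knob()); o=observe(); print(o["wrist_force"],o["eef_pos"])
E
```

```text
(np.float64(0.9943803695518756), np.float64(0.2879793265790644)) (0.6911726593971252, array([-1.125,  0.   ]), np.float64(0.004409880194946892))
[ 1.87211108  6.66988906 -1.88551125] [0.52998312 0.11069767 0.09408738]
```

{"op": "jog_arm", "data": {"rows": [0,0.0004,0,0,0,0,0,0.0004,0,0,0,0,0,0.0004,0,0,0,0]}}

```text
time_s: 13.92
eef_pos: [0.5296, 0.1095, 0.0941]
tool_rot: [-179.9, -0.0, -20.0]
wrist_force: [2.1, 7.0, -2.3]
grip_width: 0.0002
```

{"op": "jog_arm", "data": {"rows": [0,0.0004,0,0,0,0,0,0.0004,0,0,0,0]}}

```text
time_s: 14.18
eef_pos: [0.5293, 0.1087, 0.0941]
tool_rot: [-179.9, -0.0, -20.0]
wrist_force: [2.0, 5.7, -2.6]
grip_width: 0.0007
```

Run:
```python
from h import *
p=get_image("top"); print(turn(p),knob()); o=observe(); print(o["wrist_force"],o["eef_pos"])
```

```text
(np.float64(0.9940654420900792), np.float64(0.31241393610698504)) (0.630123496055603, array([-1.125,  0.125]), np.float64(0.004564807771962532))
[ 0.62034739  5.66574942 -1.04491203] [0.52928535 0.10863581 0.09411405]
```

{"op": "jog_arm", "data": {"rows": [0,0.0004,0,0,0,0,0,0.0004,0,0,0,0,0,0.0004,0,0,0,0]}}

```text
time_s: 14.65
eef_pos: [0.5289, 0.1074, 0.0941]
tool_rot: [-180.0, -0.0, -20.0]
wrist_force: [1.8, 3.4, -0.8]
grip_width: 0.0006
```

Run:
```python
from h import *
p=get_image("top"); print(turn(p),knob()); o=observe(); print(o["wrist_force"],o["eef_pos"])
```

```text
(np.float64(0.99304389235832), np.float64(0.32637657012293964)) (0.5765097737312317, array([-1.  ,  0.25]), np.float64(0.004229748660650739))
[ 1.95704275  3.26880262 -1.92658667] [0.52883793 0.10723481 0.09413073]
```

{"op": "jog_arm", "data": {"rows": [0,0.0004,0,0,0,0,0,0.0004,0,0,0,0]}}

```text
time_s: 15.0
eef_pos: [0.5285, 0.1064, 0.0941]
tool_rot: [-180.0, -0.0, -19.9]
wrist_force: [2.1, 2.3, -0.5]
grip_width: 0.0006
```

Run:
```python
from h import *
p=get_image("top"); print(turn(p),knob()); o=observe(); print(o["wrist_force"],o["eef_pos"])
```

```text
(np.float64(0.9936996018896309), np.float64(0.33859387488689996)) (0.5436825752258301, array([-0.875,  0.25 ]), np.float64(0.003739761972323307))
[ 2.99046992  1.20056379 -1.35294792] [0.52841283 0.106296   0.09408158]
```

{"op": "jog_arm", "data": {"rows": [0,0.0004,0,0,0,0,0,0.0004,0,0,0,0]}}

```text
time_s: 15.35
eef_pos: [0.5282, 0.1056, 0.0941]
tool_rot: [-180.0, -0.0, -20.0]
wrist_force: [2.8, 2.6, -1.0]
grip_width: 0.0006
```

Run:
```python
from h import *
p=get_image("top"); print(turn(p),knob()); o=observe(); print(o["wrist_force"],o["eef_pos"])
```

```text
(np.float64(0.994052049978428), np.float64(0.3473205211468716)) (0.48769834637641907, array([-0.25,  0.25]), np.float64(0.0012898285306861448))
[ 2.60839925  0.55055107 -0.88303885] [0.52801121 0.1055399  0.09402546]
```

{"op": "jog_arm", "data": {"rows": [0,0.0004,0,0,0,0,0,0.0004,0,0,0,0]}}

```text
time_s: 15.7
eef_pos: [0.5277, 0.1048, 0.094]
tool_rot: [180.0, 0.0, -19.9]
wrist_force: [2.0, 1.1, 0.4]
grip_width: 0.0003
```

Run:
```python
from h import *
p=get_image("top"); print(turn(p),knob()); o=observe(); print(o["wrist_force"],o["eef_pos"])
save(p,"t5.png",(100,160,240,320),5); p=get_image("scene"); save(p,"s5.png",(200,320,360,440),5)
a=cv2.resize(cv2.imread("pics/t5.png"),(400,300));b=cv2.resize(cv2.imread("pics/s5.png"),(400,600))
c=cv2.imread("pics/top0.png")[100:160,240:320]; cv2.imwrite("pics/m5.png",np.hstack([np.vstack([cv2.resize(c,(400,300)),a]),b]))
```

```text
(np.float64(0.9940452250525909), np.float64(0.3560471674068433)) (0.43464195728302, array([0.125, 0.125]), np.float64(-0.0003350591113117925))
[1.18710596 0.64157977 0.56196175] [0.52756628 0.10477253 0.09396231]
```

View pics/m5.png

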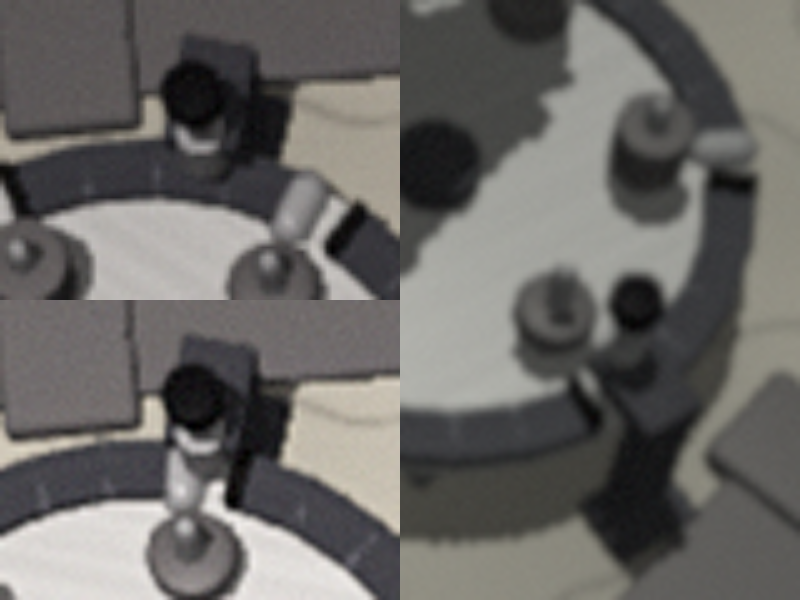

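The mosaic shows the rib (185,465) now just left of the bolt foot, and the slot gap (215,490) about to sit under it. The knob is dropping and the force is about 1 N. I'll carry on in tiny steps.

{"op": "jog_arm", "data": {"rows": [0,0.0004,0,0,0,0,0,0.0004,0,0,0,0]}}

```text
time_s: 16.1
eef_pos: [0.5273, 0.104, 0.0939]
tool_rot: [180.0, 0.0, -20.0]
wrist_force: [0.5, -0.5, 1.1]
grip_width: 0.0005
```

Run:
```python
from h import *
p=get_image("top"); print(turn(p),knob()); o=observe(); print(o["wrist_force"],o["eef_pos"])
```

```text
(np.float64(0.9914642075473451), np.float64(0.36826447217080355)) (0.37572842836380005, array([0.75, 0.  ]), np.float64(-0.0029399201299645946))
[-0.10397029 -0.15892338 -0.47403154] [0.52728034 0.10405739 0.093933  ]
```

{"op": "jog_arm", "data": {"rows": [0,0.0004,0,0,0,0,0,0.0003,0,0,0,0]}}

```text
time_s: 16.45
eef_pos: [0.5272, 0.1036, 0.094]
tool_rot: [-180.0, 0.0, -20.0]
wrist_force: [1.3, 3.8, -1.5]
grip_width: 0.0004
```

Run:
```python
from h import *
p=get_image("top"); print(turn(p),knob()); o=observe(); print(o["wrist_force"],o["eef_pos"])
```

```text
(np.float64(0.9910851397158145), np.float64(0.37000980142279793)) (0.37472981214523315, array([0.75 , 0.125]), np.float64(-0.0027849925529489544))
[ 0.78073794  2.83350023 -0.37025147] [0.52723643 0.1035839  0.09400198]
```

Run:
```python
from h import *
np.set_printoptions(precision=3,suppress=True)
for cam in("top","scene"):
    p=get_image(cam); B=(.760,.048)
    c=proj(p,(*B,.156)); perm=(proj(p,(*B,.16))-proj(p,(*B,.15)))/.01
    y,x=c.round().astype(int); up=8; res=[]
    fr=[cv2.imread("pics/%s0.png"%cam,0),cv2.cvtColor(p["frame"],cv2.COLOR_RGB2GRAY)]
    if cam=="top": fr.insert(1,None)
    for f in fr:
        if f is None: continue
        g=cv2.resize(f[y-12:y+13,x-12:x+13].astype(np.float32),None,fx=up,fy=up,interpolation=cv2.INTER_CUBIC)
        # dark knob disc template match
        best=None
        for r in(4.5,5,5.5,6):
            k=np.full((int(2*9*up)+1,)*2,1,np.float32); cv2.circle(k,(9*up,9*up),int(r*up),0,-1)
            m=cv2.matchTemplate(g,cv2.GaussianBlur(k,(0,0),5),cv2.TM_CCOEFF_NORMED); _,v,_,l=cv2.minMaxLoc(m)
            if best is None or v>best[0]: best=(v,np.array([l[1],l[0]])/up-3,r)
        res.append(best); print(cam,best)
    d=res[-1][1]-res[0][1]; print("shift",d,"perm",perm,"dz",d@perm/(perm@perm))
```

```text
top (0.628708004951477, array([0.875, 0.875]), 6)
top (0.6482163071632385, array([1.875, 1.125]), 6)
shift [1.   0.25] perm [-191.01   -41.299] dz -0.005271855156832639
scene (0.6783267855644226, array([3.875, 1.   ]), 6)
scene (0.6492194533348083, array([3.875, 0.25 ]), 5.5)
shift [ 0.   -0.75] perm [-231.923   73.331] dz -0.0009295654620938396
```

{"op": "jog_arm", "data": {"rows": [0,0.0003,0,0,0,0,0,0.0003,0,0,0,0]}}

```text
time_s: 16.9
eef_pos: [0.5271, 0.103, 0.0941]
tool_rot: [-180.0, -0.0, -19.9]
wrist_force: [0.3, 4.5, -0.9]
grip_width: 0.0006
```

Run:
```python
from h import *
p=get_image("top"); print(turn(p),knob()); o=observe(); print(o["wrist_force"],o["eef_pos"])
```

```text
(np.float64(0.9941047117891805), np.float64(0.3752457891787809)) (0.3578997552394867, array([0.875, 0.125]), np.float64(-0.003274979241276387))
[ 0.07424606  5.22804269 -1.46388063] [0.52710226 0.10296624 0.09405055]
```

{"op": "jog_arm", "data": {"rows": [0,0.0003,0,0,0,0,0,0.0003,0,0,0,0]}}

```text
time_s: 17.25
eef_pos: [0.5269, 0.1024, 0.094]
tool_rot: [-180.0, -0.0, -19.9]
wrist_force: [0.6, 4.5, -1.5]
grip_width: 0.0005
```

Run:
```python
from h import *
o=observe();p=get_image("top"); print(turn(p),knob()); print(o["wrist_force"],o["eef_pos"])
```

```text
(np.float64(0.9939637329244304), np.float64(0.3822271061867582)) (0.3239378333091736, array([0.875, 0.   ]), np.float64(-0.003429906818292027))
[ 0.5799241   4.45909738 -1.52692259] [0.52689439 0.10235251 0.09401151]
```

{"op": "jog_arm", "data": {"rows": [0,0.0003,0,0,0,0,0,0.0002,0,0,0,0]}}

```text
time_s: 17.6
eef_pos: [0.5268, 0.1019, 0.0941]
tool_rot: [-180.0, -0.0, -20.0]
wrist_force: [2.0, 5.6, -2.8]
grip_width: 0.0002
```

Run:
```python
from h import *
o=observe();p=get_image("top"); print(turn(p)); print(o["wrist_force"],o["eef_pos"])
p2=get_image("scene")
a=p["frame"][100:160,240:320,::-1]; b=p2["frame"][200:320,360:440,::-1]
w=get_image("wrist"); 
cv2.imwrite("pics/m6.png",np.hstack([cv2.resize(np.vstack([cv2.imread("pics/top0.png")[100:160,240:320],a]),(400,600),interpolation=cv2.INTER_CUBIC),cv2.resize(b,(400,600),interpolation=cv2.INTER_CUBIC)]))
```

```text
(np.float64(0.9943528571904819), np.float64(0.3839724354387525))
[ 1.95062236  5.64955424 -2.8343982 ] [0.52681199 0.10194027 0.09406809]
```

View pics/m6.png

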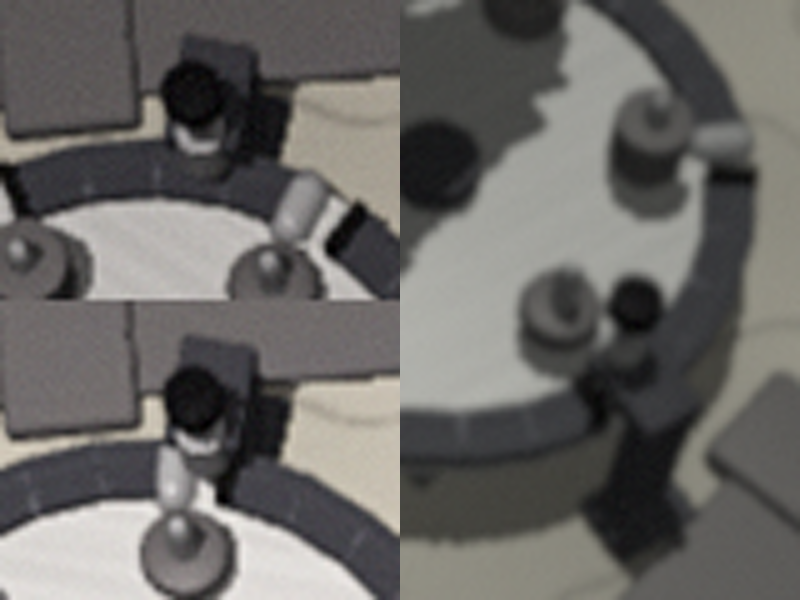

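The lower left panel shows the knob lower, at (193,400), with the bolt in the gap and the black stop right beside it; the force is low. It looks latched, so I'll back off, rise and open, then take a wrist look at the spindle.

{"op": "jog_arm", "data": {"rows": [0,-0.005,0,0,0,0,0,-0.006,0,0,0,0,0,0,-0.035,0,0,0,0,0,-0.04,0,0,0,0,0,-0.035,0,0,0,-0.015,0.019,0,0,0,0,-0.015,0.019,0,0,0,0,0,0,0,0,0,0]}}

```text
time_s: 18.75
eef_pos: [0.4884, 0.0864, 0.2041]
tool_rot: [180.0, 0.0, -20.0]
wrist_force: [0.7, 0.1, 0.5]
grip_width: 0.0008
```

Run:
```python
from h import *
np.set_printoptions(precision=4,suppress=True)
o=observe();p=get_image("top"); print(turn(p),knob()); print(o["wrist_force"],o["eef_pos"])
w=get_image("wrist"); g=save(w,"w7.png")
for q in((.526,.0887,.114),(.526,.0887,.064)): print(proj(w,q))
```

```text
(np.float64(0.9939522801273765), np.float64(0.3839724354387525)) (0.31843581795692444, array([1., 0.]), np.float64(-0.003919893506619459))
[0.6588 0.0758 0.5112] [0.4884 0.0864 0.2041]
[201.173  296.4332]
[193.7272 299.7569]
```

View pics/w7.png

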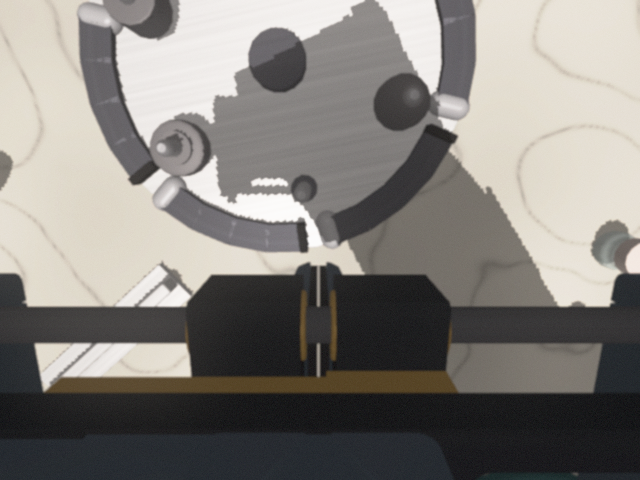

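The wrist view shows the bare spindle's collar at about (304,188), some 5 mm from my prediction of (300,194), so the spindle needs a finer measurement. The disc didn't move when I let go (0.384 rad).

Run:
```python
from h import *
np.set_printoptions(precision=4,suppress=True)
w=get_image("wrist")
def fit(pic,c,rpx,h=28,up=6):
    y,x=np.round(c).astype(int); g=cv2.cvtColor(pic["frame"],cv2.COLOR_RGB2GRAY)[y-h:y+h,x-h:x+h]
    G=cv2.GaussianBlur(cv2.resize(g,None,fx=up,fy=up,interpolation=cv2.INTER_CUBIC),(0,0),4)
    H=cv2.HoughCircles(G,cv2.HOUGH_GRADIENT_ALT,1,20,param1=40,param2=.3,minRadius=int(rpx*.75*up),maxRadius=int(rpx*1.25*up))
    return [] if H is None else [(np.array([q[1]/up+y-h,q[0]/up+x-h]),q[2]/up) for q in H[0][:,:3]]
cams=np.array(w["T"])[:3,3]
for c,r in fit(w,(188,304),13.5): print("collar?",c,r,[ray(w,c,z) for z in(.064,)])
for c,r in fit(w,(192,302),7.5): print("tip?",c,r,ray(w,c,.108))
g=cv2.cvtColor(w["frame"],cv2.COLOR_RGB2GRAY)[172:210:2,286:324:2]; print(g)
# rim centre from wrist/hub
for c,r in fit(w,(60,277),29,45,4): print("hub",c,r,ray(w,c,.052),ray(w,c,.056))
t=get_image("top"); 
for c,r in fit(t,proj(t,AX.tolist()+[.054]),11,20,8): print("hub top",c,r,ray(t,c,.052))
print("top collar pred",proj(t,(.5285,.085,.064)))
```

```text
[[128 131 129 130 129 129 129 125 127 127 127 126 127 126 130 128 128 127
  126]
 [129 130 126 128 127 127 125 118 109 111 118 122 124 129 128 124 128 126
  125]
 [128 128 129 131 129 121 103  79  69  68  72  76  96 119 127 130 127 130
  130]
 [127 130 131 127 118  82  64  63  61  65  65  62  66  83 115 131 130 131
  132]
 [128 130 129 124  93  65  66  65  68  66  65  65  64  65  84 124 132 132
  132]
 [166 139 130 105  72  66  69  78  86  86  82  73  66  65  67 106 131 130
  131]
 [238 164 120  83  65  65  80  92  94  92  92  88  76  66  64  85 125 126
  126]
 [198 151 119  77  67  76  91  97  96  94  92  91  79  67  66  76 123 129
  129]
 [137 134 115  74  72  88 100  99  98  94  93  88  88  68  65  78 123 127
  128]
 [131 132 113  74  81  98 103 107 101  99  93  94  84  68  66  82 121 129
  128]
 [131 130 122  77  88 101 108 113 112 106  97  92  82  68  67  85 125 127
  130]
 [193 160 196 130  91 101 114 115 112 108  98  93  79  68  69 103 124 128
  128]
 [245 244 250 206  97 101 116 111 111 109  96  90  76  63  88 123 127 128
  129]
 [251 251 252 233 124  95 106 110 111 105  93  85  70  79 118 130 130 128
  130]
 [250 250 249 246 158 109 102  95  98  94  89  86 100 119 129 128 127 125
  127]
 [250 251 251 251 224 216 217 129 102 105 111 122 128 130 125 127 127 128
  128]
 [251 251 251 251 249 250 250 207 150 128 127 127 127 129 132 131 130 129
  131]
 [250 250 250 250 250 249 250 247 238 157 128 131 133 131 131 130 130 128
  128]
 [250 249 251 250 251 251 251 251 252 211 130 133 130 129 129 130 127 130
  129]]
top collar pred [245.6738 259.6087]
```

{"op": "jog_arm", "data": {"rows": [0.0118,0.0557,0,0,0,0,0.0118,0.0557,0,0,0,0,0.0118,0.0557,0,0,0,0,0.0118,0.0557,0,0,0,0,0.0118,0.0557,0,0,0,0,0.0118,0.0557,0,0,0,0,0,0,0,0,0,0,0,0,0,0,0,0], "gripper": 0}}

```text
time_s: 20.0
eef_pos: [0.4419, -0.2513, 0.2037]
tool_rot: [-180.0, 0.0, -20.0]
wrist_force: [-0.7, 1.1, 0.2]
grip_width: 0.0777
```

Run:
```python
from h import *
np.set_printoptions(precision=4,suppress=True)
w=get_image("wrist"); t=get_image("top"); print(observe()["eef_pos"])
save(w,"w8.png"); save(t,"t8.png")
c=np.array(spot_in(w,"wheel_center")[0]["pixel"]); print(c,ray(w,c,.014), proj(w,(.4685,-.262,.014)))
y,x=c.astype(int); g=cv2.cvtColor(w["frame"],cv2.COLOR_RGB2GRAY)
G=cv2.GaussianBlur(cv2.resize(g[y-45:y+45,x-45:x+45],None,fx=4,fy=4,interpolation=cv2.INTER_CUBIC),(0,0),3)
H=cv2.HoughCircles(G,cv2.HOUGH_GRADIENT_ALT,1,10,param1=40,param2=.3,minRadius=28,maxRadius=130)
if H is not None:
  for q in H[0][:,:3]: print("wrist circ",q[2]/4,[q[1]/4+y-45,q[0]/4+x-45],ray(w,(q[1]/4+y-45,q[0]/4+x-45),.028))
g=cv2.cvtColor(t["frame"],cv2.COLOR_RGB2GRAY)
for n,P,z in(("spindle",(.5285,.085,.09),.1),("wheel",(.4685,-.262,.028),.028)):
    y,x=proj(t,P).astype(int); print(n,y-12,x-12); print(g[y-12:y+13,x-12:x+13] if n=="spindle" else g[y-16:y+17:2,x-16:x+17:2])
print(turn(t))
# fake 'w7' rays: camera pose relation unchanged -> rebuild from TCP shift
T=np.array(w["T"]).copy(); T[:3,3]+=np.array([.4884,.0864,.2041])-observe()["eef_pos"]
f={"K":w["K"],"T":T}; print("spindle tip",ray(f,(192.5,302),.108),"collar",ray(f,(187.8,303.9),.058))
```

```text
[ 0.4421 -0.2506  0.2039]
[199.7 315.6] [ 0.4637 -0.2576  0.014 ] [193.2701 318.2261]
spindle 232 246
[[225 226 228 227 227 226 228 225 225 224 224 222 222 222 221 218 221 221
  222 222 222 224 223 223 222]
 [224 221 223 225 226 227 226 226 227 228 227 227 225 226 226 225 221 223
  223 220 220 223 221 222 224]
 [223 222 223 222 223 224 223 222 224 224 227 228 226 227 228 227 227 227
  226 225 224 221 223 222 221]
 [223 222 221 226 226 223 222 223 222 225 225 223 223 225 224 227 228 229
  228 229 227 228 228 228 226]
 [221 223 223 224 222 224 223 223 224 222 224 223 222 222 225 226 228 230
  229 228 226 227 226 227 228]
 [222 221 221 222 223 221 224 224 223 225 226 223 224 227 227 220 186 188
  204 226 226 227 224 225 225]
 [221 221 220 224 221 224 223 222 223 220 223 222 228 230 220 170  98  97
  130 202 230 224 224 225 225]
 [225 224 223 223 224 221 225 224 224 224 226 227 229 219 169 101  82  87
   93 159 229 225 225 224 226]
 [227 226 226 224 226 226 225 226 220 195 188 190 190 162  85  76  84  92
   95 159 230 225 224 222 226]
 [228 228 228 227 227 226 228 218 177 127 113 100  80
[... 1990 characters left out ...]
7 20 14 14 20 17 16 19 28 23]
 [43 42 40 43 41 31 16 19 14 18 13 18 15 16 23 20 22]
 [45 45 41 42 32 17 18 15 18 17 19 17 18 22 20 21 26]
 [43 41 42 44 16 21 14  9 16 16 14 19 15 22 24 24 23]
 [31 42 40 27 10 18 16 14 17 19 12 17 23 17 24 21 26]
 [35 40 43 14 20 20 16 15 17 19 20 19 22 20 27 21 24]
 [39 39 19 18 20 18 17 16 20 15 22 19 22 25 24 19 17]
 [40 34 22 22 15 16 15 17 17 16 14 24 21 17 24 23 19]
 [86 24 12 15 18 18 10 17 18 22 10 23 16 25 26 20 24]
 [97  9 15 14 18 21 11 19 16 19 20 26 20 17 21 23 16]
 [13 17 18 19 16 14 14 16 15 20 27 22 22 20 19 22 19]]
(np.float64(0.9941879112058871), np.float64(0.3839724354387525))
spindle tip [0.5281 0.0821 0.108 ] collar [0.5272 0.0829 0.058 ]
```

{"op": "jog_arm", "data": {"rows": [0.029,0.0006,0,0,0,0,0,0,0,0,0,-0.1745,0,0,0,0,0,-0.1745,0,0,0,0,0,-0.1745,0,0,0,0,0,-0.1745,0,0,0,0,0,-0.1745,0,0,0,0,0,-0.1745,0,0,0,0,0,-0.1745,0,0,0,0,0,-0.1745,0,0,0,0,0,-0.1745,0,0,0.04,0,0,0,0,0,0.04,0,0,0,0,0,0.04,0,0,0,0,0,0.03,0,0,0,0,0,0,0,0,0,0,0,0,0,0,0], "gripper": 0}}

```text
time_s: 22.15
eef_pos: [0.4696, -0.2618, 0.0551]
tool_rot: [179.9, 0.0, 70.1]
wrist_force: [-0.6, 0.1, -0.5]
grip_width: 0.0912
```

Run:
```python
from h import *
np.set_printoptions(precision=4,suppress=True)
w=get_image("wrist"); save(w,"w9.png"); o=observe(); print(o["eef_pos"],o["tool_rot"],o["grip_width"])
print([(r["p"],r["pixel"],ray(w,r["pixel"],.02)) for r in spot_in(w,"wheel_center")[:2]])
```

```text
[ 0.4698 -0.2621  0.0554] [179.8982   0.0203  70.0662] 0.09122164974595794
[(0.61, [273.0, 319.1], array([ 0.4697, -0.2633,  0.02  ]))]
```

View pics/w9.png

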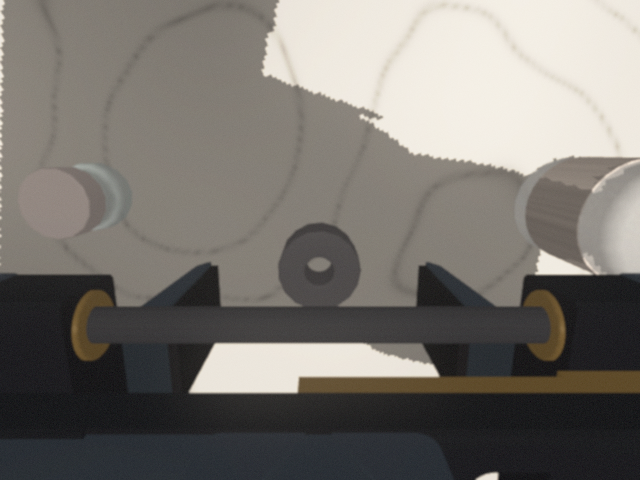

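The wrist view shows the wheel centred between the open fingers at (319,270), with the jar at (75,200) and the bottle at (600,210) both clear. I'll descend and do a first centring grip.

{"op": "jog_arm", "data": {"rows": [0,0,0.017,0,0,0,0,0,0.017,0,0,0,0,0,0,0,0,0]}}

```text
time_s: 22.62
eef_pos: [0.4678, -0.2614, 0.0183]
tool_rot: [-179.8, -0.0, 70.0]
wrist_force: [0.1, 0.5, -0.2]
grip_width: 0.0911
```

{"op": "jog_arm", "data": {"rows": [0,0,0,0,0,0,0,0,0,0,0,0,0,0,0,0,0,0,0,0,0,0,0,0,0,0,0,0,0,0,0,0,0,0,0,0], "gripper": 160, "grip_force": 8}}

```text
time_s: 23.38
eef_pos: [0.469, -0.2621, 0.0201]
tool_rot: [180.0, 0.0, 70.0]
wrist_force: [0.1, 0.7, 1.6]
grip_width: 0.0449
```

{"op": "jog_arm", "data": {"rows": [0,0,0,0,0,0,0,0,0,0,0,0,0,0,0,0,0,0,0,0,0,0,0,0.1745,0,0,0,0,0,0.1745,0,0,0,0,0,0.1745,0,0,0,0,0,0.1745,0,0,0,0,0,0.1745,0,0,0,0,0,0.1745,0,0,0,0,0,0.1745,0,0,0,0,0,0.1745,0,0,0,0,0,0.1745,0,0,0,0,0,0,0,0,0,0,0,0], "gripper": 50}}

```text
time_s: 25.12
eef_pos: [0.4688, -0.262, 0.02]
tool_rot: [-180.0, 0.0, -19.7]
wrist_force: [-0.2, 0.2, -0.3]
grip_width: 0.0734
```

{"op": "jog_arm", "data": {"rows": [0,0,0,0,0,0,0,0,0,0,0,0,0,0,0,0,0,0,0,0,0,0,0,0,0,0,0,0,0,0,0,0,0,0,0,0], "gripper": 160, "grip_force": 15}}

```text
time_s: 25.88
eef_pos: [0.4689, -0.262, 0.02]
tool_rot: [-180.0, 0.0, -19.9]
wrist_force: [-0.5, 0.5, 0.2]
grip_width: 0.0443
```

{"op": "jog_arm", "data": {"rows": [0,0,-0.02,0,0,0,0,0,-0.04,0,0,0,0,0,-0.05,0,0,0,0,0,-0.045,0,0,0,0,0,0,0,0,0]}}

```text
time_s: 26.5
eef_pos: [0.4706, -0.263, 0.1784]
tool_rot: [179.9, -0.3, -19.9]
wrist_force: [0.1, 0.7, -0.4]
grip_width: 0.0444
```

Run:
```python
from h import *
np.set_printoptions(precision=4,suppress=True)
t=get_image("top"); print(observe()["eef_pos"],observe()["grip_width"])
print("tip",ray(t,(243,256),.114),"collar",ray(t,(244.9,259.7),.060))
# wheel bias: wrist cam from w8 pose; wheel known at (.469,-.262). top-face circle in w8
w8=cv2.imread("pics/w8.png",0); w=get_image("wrist")
T=np.array(w["T"]).copy(); T[:3,3]+=np.array([.4421,-.2506,.2039])-observe()["eef_pos"]; f={"K":w["K"],"T":T}
print("pred wheel top",proj(f,(.469,-.262,.028)),"bottom",proj(f,(.469,-.262,0)))
print(w8[160:236:3,280:362:3])
```

```text
[ 0.4695 -0.2624  0.1763] 0.043719299441327825
tip [0.5289 0.0861 0.114 ] collar [0.5304 0.0854 0.06  ]
pred wheel top [195.7103 318.517 ] bottom [192.7061 318.4574]
[[114 117 116 116 116 116 116 114 117 117 115 112 113 116 117 115 115 114
  112 113 114 114 114 114 116 116 114 113]
 [117 117 114 113 118 116 115 117 114 115 116 112 115 117 114 113 116 113
  114 114 114 115 115 115 115 114 114 117]
 [114 116 115 116 117 118 116 116 116 113 112 103  95 103 110 112 115 115
  116 116 117 116 116 115 116 117 116 116]
 [116 115 115 115 114 115 116 116 103  77  71  73  73  73  72  78 107 114
  115 117 115 114 116 112 117 114 113 118]
 [115 118 114 115 117 114 114  91  74  78  77  77  78  73  73  74  73  92
  116 116 114 118 117 117 115 115 114 116]
 [113 116 116 117 114 115  88  73  75  76  77  75  75  74  72  74  78  75
   96 115 119 116 116 116 117 115 116 116]
 [109 104 109 112 113  98  72  77  75  75  76  74  76  75  74  74  73  73
   76 108 116 116 118 117 116 118 117 115]
 [113 112 111 107 101  72  74  75  74  71  75  71  73  76  72  71  77  73
   77  81 116 116 116 117 117 116 117 115
[... 1408 characters left out ...]
114 111 109 112 113 115 116 119 119 117 118 117 117 118 117 119 116 118
  115 113 107 116 117 118 118 118 159 218]
 [116 114 116 109 107 115 114 118 118 116 117 118 117 119 117 115 116 117
  116 114 104 111 116 118 118 116 153 219]
 [115 116 116 114 110 107 112 115 118 116 117 117 118 117 117 118 116 117
  116 117 110 108 117 117 117 116 182 220]
 [116 116 115 119 115 112 111 112 117 116 117 118 118 118 117 119 115 119
  119 118 114 106 115 117 118 117 202 221]
 [115 118 118 116 115 116 110 109 116 117 117 117 118 117 114 116 117 117
  117 118 117 114 115 118 119 121 191 218]
 [117 116 117 117 114 115 116 114 106 114 117 119 117 118 118 117 115 118
  119 117 115 110 118 117 118 120 214 219]]
```

{"op": "jog_arm", "data": {"rows": [-0.0183,-0.0573,0,0,0,0,-0.0183,-0.0573,0,0,0,0,-0.0183,-0.0573,0,0,0,0,-0.0183,-0.0573,0,0,0,0,-0.0183,-0.0573,0,0,0,0,-0.0183,-0.0573,0,0,0,0,0,0,0,0,0,0,0,0,0.033,0,0,0,0,0,0.033,0,0,0,0,0,0,0,0,0,0,0,0,0,0,0]}}

```text
time_s: 27.98
eef_pos: [0.4831, 0.0981, 0.1094]
tool_rot: [180.0, 0.0, -20.0]
wrist_force: [0.6, -1.3, 0.1]
grip_width: 0.0441
```

Run:
```python
from h import *
np.set_printoptions(precision=4,suppress=True)
w=get_image("wrist"); s=get_image("scene"); o=observe(); e=o["eef_pos"]; print(e,o["tool_rot"],o["grip_width"])
print("turn",turn(get_image("top")))
for n,q in dict(wheeltop=(e[0],e[1],.118),front=(e[0]+.0216,e[1]-.0079,.118),sp_w=(.525,.081,.111),sp_t=(.5289,.0861,.111)).items(): print(n,proj(w,q),proj(s,q))
a=w["frame"][90:330,200:440,::-1]; save(w,"w10.png"); save(s,"s10.png")
y,x=proj(s,(*e[:2],.11)).astype(int); b=s["frame"][y-48:y+48,x-48:x+48,::-1]; print(y,x)
cv2.imwrite("pics/m10.png",np.hstack([cv2.resize(a,(480,480),interpolation=cv2.INTER_CUBIC),cv2.resize(b,(320,480),interpolation=cv2.INTER_CUBIC)]))
```

```text
[0.4837 0.0984 0.1101] [-179.9606   -0.074   -19.9734] 0.044172592601118124
turn (np.float64(0.9947119918270312), np.float64(0.3839724354387525))
wheeltop [299.3086 315.3834] [173.4635 336.8713]
front [250.6318 315.3673] [180.7194 340.3539]
sp_w [199.7255 320.2698] [189.7523 342.7352]
sp_t [195.4354 306.5792] [189.6506 345.4617]
175 336
```

View pics/m10.png

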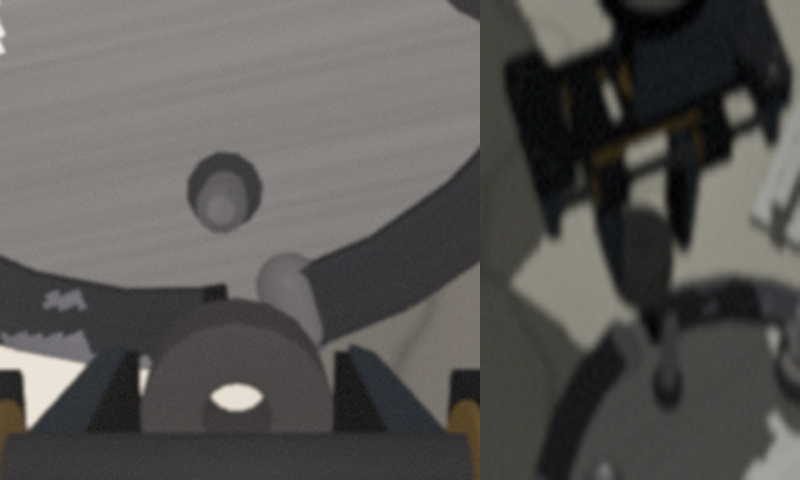

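The left panel shows the held wheel's bore centred at crop (237,410) and the spindle tip at (221,210), at nearly the same depth. That lets me measure the offset relative to the wheel and cancel the camera bias.

Run:
```python
from h import *
np.set_printoptions(precision=4,suppress=True)
w=get_image("wrist"); e=observe()["eef_pos"]
R=cv2.Rodrigues(np.array([0,0,0.]))[0]; y=np.radians(-20); X=np.array([np.cos(y),np.sin(y)]); Y=np.array([np.sin(y),-np.cos(y)])
for br,bc in((0,3.2),(-1.8,3.2),(1.9,3.2)):
    p=ray(w,(195-br,310.6-bc),.114); d=p[:2]-e[:2]; print(p,"tool x,y",d@X,d@Y)
g=cv2.cvtColor(w["frame"],cv2.COLOR_RGB2GRAY)
print(e); print("cols row 290",g[290,262:380:2]); print("col 319",g[236:310,319]); print("row 196",g[196,290:336]); print("col 311",g[160:212,311])
```

```text
[0.5297 0.0859 0.114 ] tool x,y 0.04765372982089477 -0.003920109588651125
[0.5289 0.0862 0.114 ] tool x,y 0.046860878130037746 -0.003925116592912091
[0.5305 0.0856 0.114 ] tool x,y 0.048488776706722886 -0.003914836113972706
[0.4836 0.0986 0.11  ]
cols row 290 [ 32  29  30  29  49  69  73  74  73  74  72  75  73  73  71  76  71  72
  72  70  69  64 127 203 223 224 223 224 223 224 222 223 222 201 131  66
  68  68  69  68  72  75  70  71  70  70  73  72  73  74  69  71  51  26
  28  30  30  31  25]
col 319 [126 122 110  85  67  58  61  61  61  61  60  61  63  61  65  64  73  75
  75  75  75  72  74  75  72  76  73  76  75  74  73  74  75  71  76  74
  74  74  73  70  69  72  72  71  78 114 177 211 222 224 224 224 224 223
 223 222 223 219 195 139  86  60  59  61  59  64  60  62  61  59  52  54
  48  56]
row 196 [131 129 130 131 129 129 119 105  87  80  88  91  95  97 101 106 115 116
 115 112 113 110 110 109 110 111 110 107 102  94  92  90  87  86  76  65
  60  66  86 108 123 126 131 128 127 127]
col 311 [131 130 127 129 127 121 105  78  61  60  61  61  61  59  62  65  77  90
  94  93  91  94  94  98  99  98  99 101 104 110 113 116 112 113 112 114
 110 111 109 109 110 108 100  91  89  87  96 113 124 127 126 130]
```

{"op": "jog_arm", "data": {"rows": [0,0,-0.018,0,0,0,0,0,-0.018,0,0,0,0,0,0,0,0,0,0.016,-0.0011,0,0,0,0,0.016,-0.0011,0,0,0,0,0.0154,-0.0011,0,0,0,0,0,0,0,0,0,0,0,0,0,0,0,0]}}

```text
time_s: 29.18
eef_pos: [0.5283, 0.0855, 0.1446]
tool_rot: [180.0, 0.0, -20.0]
wrist_force: [0.2, -0.5, -0.7]
grip_width: 0.0439
```

{"op": "jog_arm", "data": {"rows": [0,0,0.004,0,0,0,0,0,0.004,0,0,0,0,0,0.002,0,0,0,0,0,0.002,0,0,0,0,0,0.002,0,0,0]}}

```text
time_s: 29.8
eef_pos: [0.5287, 0.0856, 0.1309]
tool_rot: [-180.0, -0.0, -19.9]
wrist_force: [0.1, -0.6, -0.2]
grip_width: 0.0438
```

{"op": "jog_arm", "data": {"rows": [0,0,0.002,0,0,0,0,0,0.002,0,0,0,0,0,0.002,0,0,0]}}

```text
time_s: 30.18
eef_pos: [0.5286, 0.0855, 0.1249]
tool_rot: [180.0, 0.0, -19.9]
wrist_force: [-0.9, 0.4, -0.7]
grip_width: 0.0443
```

{"op": "jog_arm", "data": {"rows": [0,0,0.002,0,0,0,0,0,0.002,0,0,0,0,0,0.002,0,0,0,0,0,0,0,0,0]}}

```text
time_s: 30.68
eef_pos: [0.5285, 0.0855, 0.1188]
tool_rot: [180.0, 0.0, -20.0]
wrist_force: [-0.0, 0.1, -0.1]
grip_width: 0.0441
```

{"op": "jog_arm", "data": {"rows": [0,0,0.003,0,0,0,0,0,0.003,0,0,0,0,0,0.003,0,0,0,0,0,0.003,0,0,0,0,0,0.003,0,0,0,0,0,0.003,0,0,0,0,0,0.003,0,0,0,0,0,0.003,0,0,0,0,0,0.003,0,0,0,0,0,0.003,0,0,0,0,0,0,0,0,0]}}

```text
time_s: 32.05
eef_pos: [0.5285, 0.0855, 0.0888]
tool_rot: [180.0, 0.0, -19.9]
wrist_force: [-0.8, -0.2, -0.5]
grip_width: 0.0445
```

{"op": "jog_arm", "data": {"rows": [0,0,0.0015,0,0,0,0,0,0.0015,0,0,0,0,0,0,0,0,0]}}

```text
time_s: 32.42
eef_pos: [0.5286, 0.0855, 0.0859]
tool_rot: [180.0, 0.0, -19.9]
wrist_force: [-0.5, -0.2, 0.5]
grip_width: 0.0442
```

{"op": "jog_arm", "data": {"rows": [0,0,0,0,0,0,0,0,0,0,0,0,0,0,0,0,0,0,0,0,0,0,0,0,0,0,0,0,0,0], "gripper": 70}}

```text
time_s: 33.05
eef_pos: [0.5287, 0.0855, 0.086]
tool_rot: [-180.0, -0.0, -20.0]
wrist_force: [-0.0, 0.4, 1.2]
grip_width: 0.066
```

Now I'll lift straight up, retreat to the robot's side, and check.

{"op": "jog_arm", "data": {"rows": [0,0,-0.005,0,0,0,0,0,-0.02,0,0,0,0,0,-0.04,0,0,0,0,0,-0.04,0,0,0,0,0,-0.03,0,0,0,-0.02,0.04,0,0,0,0,-0.02,0.06,0,0,0,0,0,0.06,0,0,0,0,0,0.06,0,0,0,0,0,0,0,0,0,0,0,0,0,0,0,0]}}

```text
time_s: 34.42
eef_pos: [0.4166, -0.1069, 0.2213]
tool_rot: [-180.0, -0.0, -20.0]
wrist_force: [0.3, -0.3, 0.1]
grip_width: 0.0658
```

Run:
```python
from h import *
np.set_printoptions(precision=4,suppress=True)
t=get_image("top"); s=get_image("scene"); o=observe(); print(o["time_s"],o["eef_pos"],o["wrist_force"]); print(turn(t))
H=dict(thinner=.06,paint_jar=.02,sander=.015,putty_pot=.015,knife=.01,wheel_center=.078)
for q,z in H.items(): print(q,[(round(r["p"],2),ray(t,r["pixel"],z)[:2]) for r in spot_in(t,q)[:2]])
for c in((.5288,.0858,.092),(.5288,.0858,.114)): print(proj(t,c),proj(s,c))
a=cv2.resize(t["frame"][100:260,210:340,::-1],(390,480),interpolation=cv2.INTER_CUBIC)
b=cv2.resize(s["frame"][150:320,290:430,::-1],(395,480),interpolation=cv2.INTER_CUBIC); cv2.imwrite("pics/m11.png",np.hstack([a,b]))
```

```text
34.525 [ 0.4168 -0.1061  0.2211] [-0.0304  0.4004 -0.0504]
(np.float64(0.9934900699695366), np.float64(0.3839724354387525))
thinner [(0.93, array([ 0.6146, -0.2742]))]
paint_jar []
sander [(0.58, array([0.4445, 0.327 ]))]
putty_pot [(0.97, array([0.3404, 0.2409]))]
knife [(0.88, array([ 0.3145, -0.3955]))]
wheel_center [(0.88, array([0.5264, 0.0922])), (0.72, array([0.3416, 0.2257]))]
[244.1708 257.5317] [194.4167 344.9873]
[243.0567 256.1361] [188.9323 345.3941]
```

View pics/m11.png

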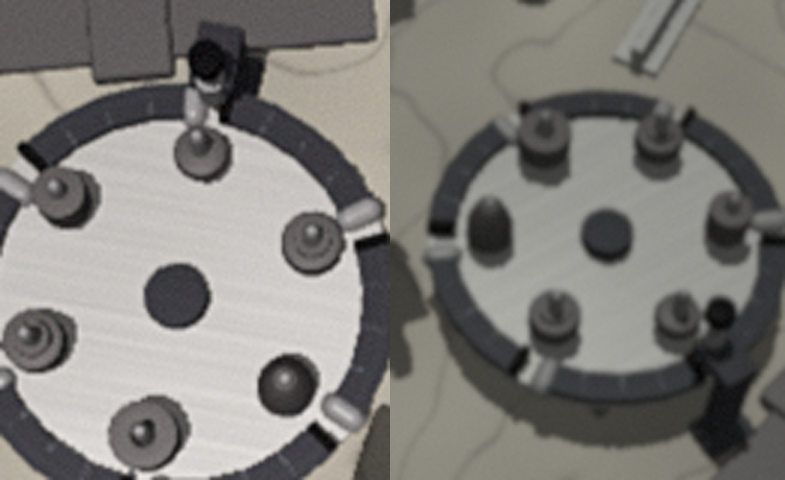

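The picture shows the wheel sitting flat on the bare spindle (left (146,433), tip (143,432)) and the bolt still in the slot beside the black stop. I'll check the jar quickly, then hand in.

Run:
```python
from h import *
s=get_image("scene"); print([(round(r["p"],2),ray(s,r["pixel"],.02)[:2]) for r in spot_in(s,"paint_jar")[:2]],knob())
print(observe()["grip_width"]); print(finish_job())
```

```text
[(0.6, array([ 0.35929722, -0.17564568]))] (0.31697818636894226, array([1., 0.]), np.float64(-0.003919893506619459))
0.06607934477431382
the job is handed in; nothing more can be done
None
```

The carousel is latched at the next stop and the grey wheel is on the bare spindle; I handed the job in at about 35 s. `finish_job` gives no verdict, so the result rests on my own checks below.

**What I did**
- **Turning:** I pushed the bare spindle with closed fingers. Wrist force was about 10–11 N on the track, peaked at 18 N on the rib, and fell to zero as the bolt dropped. I stopped at about 6 N. The disc turned 0.384 rad.
- **Wheel:** I centred it with two grips at right angles and lined it up with the wrist camera against the spindle tip. It went on with no measurable force, and I let go about 2 mm above the collar.

**Last checks**
- **Disc:** it still read 0.384 rad after release and after loading.
- **Wheel:** the picture shows it flat with the spindle tip standing through it. The cameras cannot resolve whether it dropped that last 2 mm, but 2 mm high would still be inside the 3 mm limit.
- **Robot:** it was clear of everything.
- **Bystanders:** the bottle, sander, pot and screwdriver read within about 9 mm of their first positions. The jar was missed in the top view, but the scene camera put it within about 8 mm.

**Where the measurements disagreed**
- **Bolt height:** a dark-disc match on the top view put the knob 5.3 mm down, and my eye estimate was about 7 mm. The same match on the scene view put it only 0.9 mm down, and my scene template tracker 3.9 mm (match score 0.32). I relied on the force drop, the pictures and the disc angle.
- **Spindle position:** my early camera estimates differed by 4–5 mm until I compared the tip with the held wheel in the wrist view.
- **Push force:** the track needed about 10 N rather than the 4 N stated.
- **Pictures:** I viewed 13, three over the budget of 10.

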